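# Press a tea infuser into its sprung ring cradle and hold it down

### The arm

A 6-joint arm with a two-finger parallel gripper is mounted at the origin on a cart in front of the work surface, level with it; the furniture and walls round the work are solid. World frame = base frame: x ahead of the robot, y to its left, z up, the work surface at z = 0. Lengths are in mm, angles in rad, forces in N, time in s.
With the tool pointing down it reaches from about 350 to 775 mm from the base axis. Payload 5.5 kg.
Tool frame: the origin (TCP) lies at the very end of the fingers, on their centre line; the grasp point (between the pads) lies 19 mm behind it; z points along the fingers, y is the line along which they close (so a half turn about z gives the same grasp; the last joint's range is limited). The gripper opens to 85 mm and grips with 20 to 120 N. Pads are 22 mm wide; open, the fingers measure 114 mm over their backs; the gripper's body (76 mm by 85 mm) begins 54 mm behind the grasp point. The pads swing forward as they close: fully open they stand 13 mm farther back than shut.
Start: joints at [1.208, 0.313, 0.046, 1.304, 0, 1.431], TCP at [127.075, 560.824, 231.323] pointing down, gripper open.
Joint ranges: [-2.76, 2.76], [-0.86, 1.69], [-1.03, 1.26], [-2.2, 2.34], [-1.47, 1.5], [-3.14, 3.14]. Speed limits (rad/s): [2.57, 2.57, 3.14, 3.14, 3.14, 3.14].

### API

Orientations are given as a unit quaternion [w, x, y, z].
In Python, from cell import readout, read_camera, robot gives the robot as it stands.
- The arm moves only by the shell command python3 -m handwheel 'ROWS'. ROWS is a JSON object whose one key "rows" holds a list that holds one entry, the list of rows, each a list of 7 numbers: the shift along the tool's x, y, z in mm, then the turn, a rotation vector about the tool's x, y, z in rad, then the opening, from -1 (shut) to 1 (fully open). In form: {"rows": [[[tx, ty, tz, rx, ry, rz, claw], ...]]}. A call has 1 to 12 rows; each row is the pose to reach, as a shift and turn from the pose commanded when the call began, along the tool's axes at that moment; what a row does not reach only later rows make up. A row lasts 1/10 s, in which the tool goes at most 50 mm and 8.59 degrees, less where a joint would pass 70% of its speed; a pose out of reach is approached as far as the arm can. A call with a gripper value outside its range is refused whole. The fingers move at their own pace and stop on an object; the grip force is fixed at half the most. Time passes only in rows, so rows that repeat a pose let the fingers close. It gives the time, the measured TCP pose, the force, the opening and the grip force at its end, in the units of the state.
- readout.get_state(): the state, without advancing time (a new reading comes with each control period).
- read_camera(name): name is "scene" or "side" or "wrist"; returns a dict with "pixels" (400x640x3 uint8, blue, green, red), "camera_matrix" (3x3 intrinsics, pixels), "view" (4x4, takes a point from world to camera coordinates). Camera axes: x right, y down, z forward; pixel columns grow to the right and rows downward; lengths in mm; the calibration is good to about 2 mm. A picture is of the moment at which its call begins. There is no depth.
- robot.job_done(): hands the job in; it is judged then, once.
The state is a dict: "time": time; "joint_pos": joint angles; "qvel": joint speeds; "joint_efforts": joint torques, N m; "tcp_pos": TCP position; "orientation": TCP orientation; "contact_force": force on the tool from outside, world axes, zero at the start; "ft_torque": the same for the moment, N m; "gripper_width": opening from 0.0 (shut) to 1.0 (fully open); "gripper_force": force on a finger pad.
Only numpy, scipy, OpenCV 4.12 (cv2) and the standard library are available. Lean on these libraries where they do the work, as an engineer would, in place of code of your own. Each camera call takes 0.05 s, during which the arm holds its last target. There are 200 camera calls.

### The job

A colleague wants to lock the large ball tea infuser into its display cradle: stand its foot in the cradle's ring, turned so that the round window of the ball looks squarely out over the tongue that carries the raised arrow, and press it straight down against the spring until the ring is all the way down, flush with the sleeve around it. Finish holding it there: keep the infuser gripped, upright and pressed fully down with the spring compressed, and do not let go or ease off. Carry the infuser over without tipping it, and leave the small infuser, the shaker and the little cup where they stand.

Things in the scene. Friction and masses are not known exactly. Their poses are not given: they have to be found in the camera images.
- tea_infuser: Large ball infuser, loose, pale metal, 79 mm high, 0.09 kg, upright: ball 45 mm wide, centre 57 mm up, on a stem and a 26 mm round foot (for contact the stem is as thick as the foot). Origin: centre of the foot's underside; z up. The ball's round dark-ringed window looks to its own -x, at first within 60 degrees of world -x. Grip the ball's middle from above.
- face (a point): Centre of the large infuser's window (20 mm wide), 24 mm from its axis along its own -x, 57 mm above its underside.
- cradle: Sprung ring cradle, fixed: round wooden foot 92 mm wide, 10 mm thick; a 36 mm wide tongue runs along its own -x to 90 mm from the axis (at first within 26 degrees of world -x) and bears a steel arrow 8 mm high. Upright steel sleeve in the middle, 58 mm wide outside, 50 inside, rim at 38 mm. Origin: on the sleeve's axis at worktop height; z up.
- pointer_tip (a point): Head of the raised arrow on the tongue, 40 mm from the cradle's axis along its own -x, at the top of the arrow.
- cradle_ring (a joint): How far (m) the sprung ring is pressed down: 0 at rest (its rim 15 mm above the sleeve's rim, at 53 mm), 0.015 at the stop (rims flush). About 3 N starts it, about 13 N brings it to the stop; it springs back when let go. It does not turn.
- seat (a point): Centre of the seat inside the sprung ring, on the cradle's axis, where the infuser's foot stands: 41 mm high at rest, going down with the ring. The ring is a steel cup, 12 mm deep above the seat, 31 mm wide inside for the lowest 6 mm, then flaring to 39 mm at the rim: about 2.4 mm play round the foot.
- ball_stick: Bystander: the small ball infuser, 62 mm high, ball about 29 mm across, likewise with a dark-ringed window. Loose. Origin: centre of its underside.
- salt_shaker: Bystander: plain pale shaker, 39 mm across, 70 mm high, loose. Origin: centre of its underside.
- egg_cup: Bystander: small open metal cup, 43 mm across, 40 mm high, loose. Origin: centre of its underside.
There are look-alikes about, which are no part of the job. Leave any orange or purple look-alike of the tea_infuser alone.

How it is judged:
By the outcome, as a careful person would: the job done as asked, in the order asked, and still so for the second after the job is handed in, while the arm keeps its last pose, push and grip.
It also fails if it takes over 42 s, if anything falls off the work surface, if the arm or the gripper's body presses on something with over 40 N, if the wrist force passes 120 N, or if a joint passes its speed limit or range.

## Working session

There is one attempt and no reset: what is moved stays moved. The work goes in short steps, Python scripts to look and compute and a shell command to move; the robot and the scene stay as the last step left them, time stands still between calls to the robot, and variables do not carry over. Pictures are saved under pics/ and viewed, at most 10 in all, crops included, and the job is handed in when it is done.

```bash
ls; mkdir -p pics
cat > h.py <<'E'
import numpy as np, cv2
from cell import readout, read_camera, robot
from scipy.spatial.transform import Rotation as R
def cam(n, f=None):
    d=read_camera(n)
    if f: cv2.imwrite('pics/'+f,d['pixels'])
    return d
def ray(d,uv):
    K=np.array(d['camera_matrix']);V=np.array(d['view'])
    r=V[:3,:3].T@np.linalg.solve(K,[uv[0],uv[1],1.]); c=-V[:3,:3].T@V[:3,3]
    return c,r/np.linalg.norm(r)
def onz(d,uv,z):
    c,r=ray(d,uv); return c+r*(z-c[2])/r[2]
def proj(d,p):
    V=np.array(d['view']);q=np.array(d['camera_matrix'])@(V[:3,:3]@np.array(p,float)+V[:3,3]); return q[:2]/q[2]
def two(d1,u1,d2,u2):
    c1,r1=ray(d1,u1);c2,r2=ray(d2,u2)
    t=np.linalg.lstsq(np.c_[r1,-r2],c2-c1,rcond=None)[0]
    a,b=c1+r1*t[0],c2+r2*t[1]; return (a+b)/2,np.linalg.norm(a-b)
E
python3 - <<'E'
from h import *
s=readout.get_state();print(s)
a=[]
for n in ['scene','side','wrist']:
    d=cam(n,n+'0.png');np.savez('pics/'+n+'0.npz',**d)
    V=np.array(d['view']);print(n,-V[:3,:3].T@V[:3,3])
E
```

```text
pics
{'time': 0.0, 'joint_pos': array([1.20842151e+00, 3.13986439e-01, 4.49594055e-02, 1.30360688e+00,
       1.32690525e-05, 1.43119256e+00]), 'qvel': array([ 0.00271791, -0.0003259 , -0.00162649, -0.00147375, -0.00065456,
        0.00108824]), 'joint_efforts': array([-1.79317252e-03, -4.80634546e+01,  2.98529845e+01,  1.96519081e-02,
       -2.85167598e-04,  1.52645401e-05]), 'tcp_pos': array([126.85683484, 560.29555622, 230.40882083]), 'orientation': array([-2.34620714e-04,  1.11155301e-01,  9.93802624e-01, -8.88358653e-04]), 'contact_force': array([0.33332585, 0.04751813, 0.12177977]), 'ft_torque': array([-0.05284155,  0.03382782, -0.00999275]), 'gripper_force': 0.0, 'gripper_width': 0.99763909011629}
scene [  77.67018921 -579.27233007  648.84292442]
side [202.24648544 664.92101447 747.31350933]
wrist [ 53.01090908 577.33612614 372.73227377]
```

View pics/scene0.png

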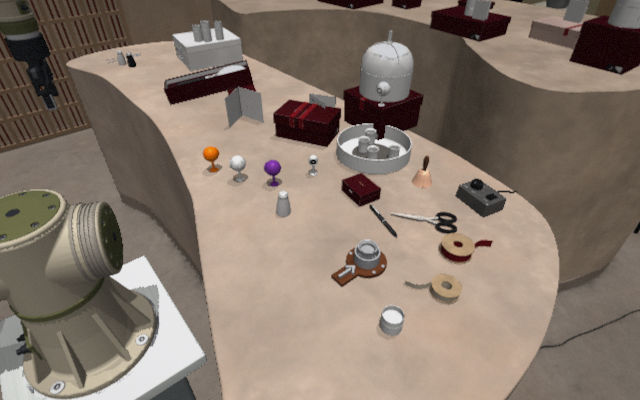

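View pics/side0.png

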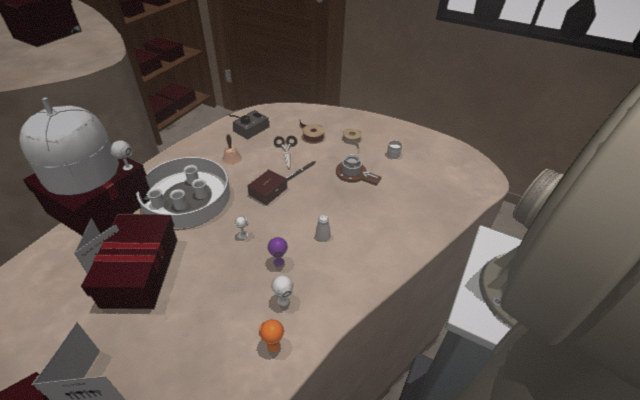

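Scene: the candidates are orange (211,155), pale large (238,163), purple (273,168), pale small (313,162), and a pale ball on the urn (383,90). The pale large one, side (282,287), fits best. The cradle is at scene (367,255), side (352,168), with its tongue to the lower left in the scene view. I'll enlarge and measure.

Run:
```python
from h import *
S=np.load('pics/scene0.npz');D=np.load('pics/side0.npz')
def crop(d,x,y,w,h,k): return cv2.resize(d['pixels'][y:y+h,x:x+w],None,fx=k,fy=k,interpolation=cv2.INTER_CUBIC)
a=np.hstack([crop(S,195,140,60,50,6.5),crop(D,255,262,60,50,6.5)])
b=np.hstack([crop(S,327,234,65,55,6),crop(D,325,145,65,55,6)])
b=cv2.resize(b,(a.shape[1],int(b.shape[0]*a.shape[1]/b.shape[1])));im=np.vstack([a,b])
im=cv2.resize(im,None,fx=min(1,598/im.shape[0]),fy=min(1,598/im.shape[0]));print(im.shape)
cv2.imwrite('pics/crop1.png',im)
for nm,a,b in [('big',(238,163),(282,286)),('small',(313,159),(241,223)),('orange',(211,154),(272,331)),('purple',(272.5,168),(278,247)),('cradle',(367,246),(352,161))]:
    print(nm,two(S,a,D,b))
```

```text
(598, 712, 3)
big (array([477.01555925, 285.78312632,  55.80811362]), np.float64(2.6436965918821937))
small (array([663.78866786, 177.0288738 ,  47.48948229]), np.float64(4.829298196611998))
orange (array([439.67849892, 379.66515401,  56.02156091]), np.float64(1.6594152904034398))
purple (array([540.03890203, 202.27155551,  55.53540281]), np.float64(2.119873785952827))
cradle (array([ 533.08278167, -179.53457718,   47.22585834]), np.float64(7.150690532136))
```

View pics/crop1.png

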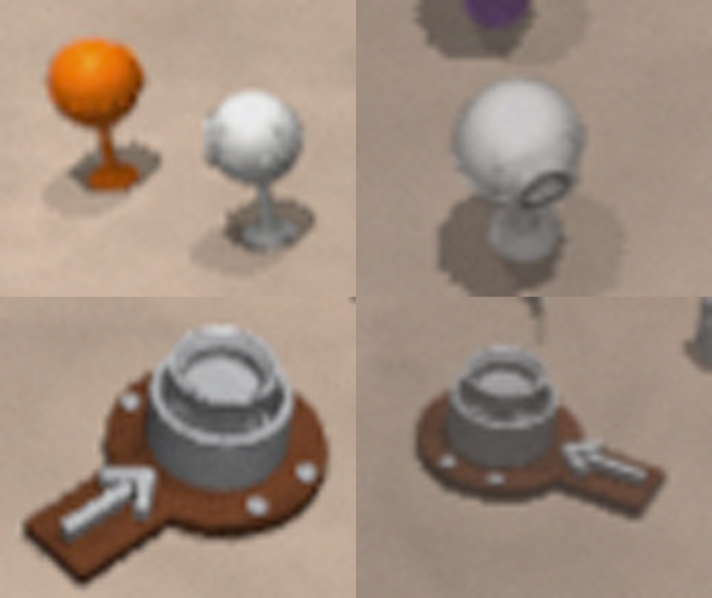

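View pics/wrist0.png

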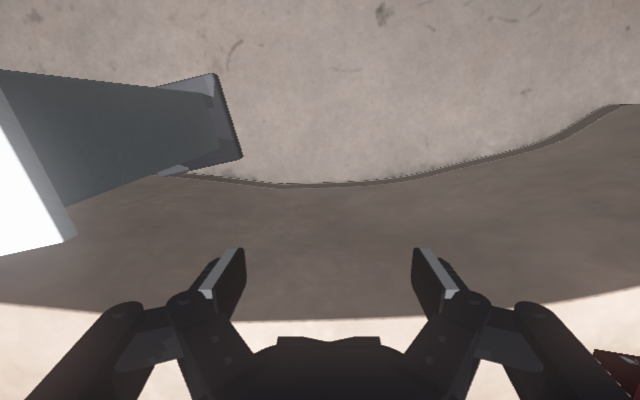

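The crop confirms it: the pale large ball on a stem, scene (238,163), height ~56 mm, with its window at side ≈(287,294). The wrist view shows no target yet. Next I'll measure the yaw angles and the cradle.

Run:
```python
from h import *
S=np.load('pics/scene0.npz');D=np.load('pics/side0.npz')
print('face', onz(D,(287.4,293.7),57))
for nm,d,box in [('scene',S,(327,234,65,55)),('side',D,(325,145,65,55))]:
    x,y,w,h=box;im=d['pixels'][y:y+h,x:x+w];hsv=cv2.cvtColor(im,cv2.COLOR_BGR2HSV)
    m=((hsv[...,1]>120)).astype(np.uint8)
    n,l,st,c=cv2.connectedComponentsWithStats(m);k=1+np.argmax(st[1:,4]);m=(l==k)
    cs,_=cv2.findContours(m.astype(np.uint8),cv2.RETR_EXTERNAL,cv2.CHAIN_APPROX_NONE)
    cn=max(cs,key=len)[:,0]+[x,y]
    P=np.array([onz(d,p,10)[:2] for p in cn])
    # circle r46: robust: lsq on pts far from tongue
    from scipy.optimize import least_squares
    c0=np.array([533,-180.])
    r=least_squares(lambda c:np.hypot(*(P-c).T)-46,c0,loss='cauchy',f_scale=1.5).x
    rr=np.hypot(*(P-r).T);T=P[rr>56]-r
    ang=np.arctan2(-T[:,1],-T[:,0])
    # edges of tongue: fit theta so that |lateral| = 18
    f=lambda t:np.abs(np.abs(-np.sin(t[0])*T[:,0]+np.cos(t[0])*T[:,1]-0)-18)
    t=least_squares(f,[np.median(ang)],loss='cauchy',f_scale=1).x
    along=-(T@[np.cos(t[0]),np.sin(t[0])])
    print(nm,'centre',r,'inl',np.mean(abs(rr-46)<2),'theta of -x axis rel world -x deg',np.degrees(t),np.degrees(np.median(ang)),'far',along.max(), len(T))
# ball outlines: pale mask circle
for nm,d,u in [('scene',S,(238,162)),('side',D,(282,286))]:
    g=d['pixels'][u[1]-14:u[1]+15,u[0]-14:u[0]+15].astype(int)
    sat=g.max(2)-g.min(2); m=(sat<14).astype(np.uint8)
    print(nm);print('\n'.join(''.join('#' if v else '.' for v in row) for row in m))
s=readout.get_state();print(R.from_quat(s['orientation'],scalar_first=True).as_matrix().round(3))
```

```text
face [455.76934674 297.12665323  57.        ]
scene centre [ 528.64972486 -184.49726333] inl 0.21962616822429906 theta of -x axis rel world -x deg [1.39380016] -0.41131908251863375 far 87.07460228634704 53Traceback (most recent call last):
  File "<stdin>", line 7, in <module>
    return _wrapfunc(a, 'argmax', axis=axis, out=out, **kwds)
    return bound(*args, **kwds)
ValueError: attempt to get argmax of an empty sequence
```

```bash
python3 -m handwheel '{"rows":[[[-402,-190,40,0,0,0.267,1],[-402,-190,40,0,0,0.267,1],[-402,-190,40,0,0,0.267,1],[-402,-190,40,0,0,0.267,1],[-402,-190,40,0,0,0.267,1],[-402,-190,40,0,0,0.267,1],[-402,-190,40,0,0,0.267,1],[-402,-190,40,0,0,0.267,1],[-402,-190,40,0,0,0.267,1],[-402,-190,40,0,0,0.267,1],[-402,-190,40,0,0,0.267,1],[-402,-190,40,0,0,0.267,1]]]}'
python3 - <<'E'
from h import *
d=cam('wrist','wrist1.png');np.savez('pics/wrist1.npz',**d)
print(proj(d,[477,286,57]),proj(d,[477,286,0]),proj(d,[455.8,297.1,57]),proj(d,[530,-182,53]))
E
```

```text
time: 1.35
tcp_pos: [476.2, 287.1, 191.1]
orientation: [-0.001, 0.242, 0.97, -0.0]
contact_force: [0.2, -1.1, 0.4]
gripper_width: 1.001
gripper_force: 0.0
[327.68449051 187.3399959 ] [327.8123077  174.58855194] [327.49223478 163.87396479] [ 29.9175605  383.90901415]
```

View pics/wrist1.png

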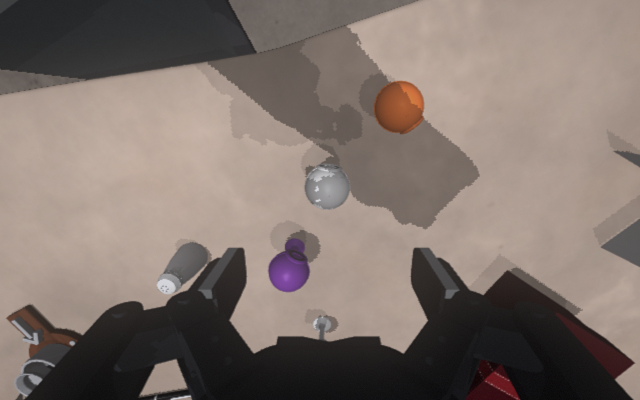

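The ball is at (327,187), which matches the prediction. Now I'll crop the ball for the window and the cradle at lower left.

Run:
```python
from h import *
d=np.load('pics/wrist1.npz')
im=cv2.resize(d['pixels'][155:220,290:365],None,fx=7,fy=7,interpolation=cv2.INTER_CUBIC)
im=np.vstack([im]);
for a in range(0,50,10):
    t=np.radians(a);p=proj(d,[477-24*np.cos(t),286+24*np.sin(t),57]);print(a,p.round(1),((p-[290,155])*7).round())
cv2.imwrite('pics/crop2.png',im)
```

```text
0 [316.2 166.6] [184.  81.]
10 [320.1 165. ] [211.  70.]
20 [324.2 164. ] [240.  63.]
30 [328.5 163.8] [269.  62.]
40 [332.7 164.3] [299.  65.]
```

View pics/crop2.png

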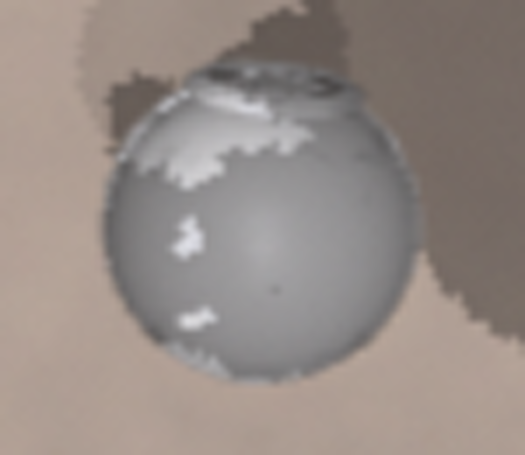

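Window tilt and offset put the yaw at about 33° toward +y from −x, 5° beyond my first estimate. Descending and gripping.

```bash
python3 -m handwheel '{"rows":[[[-1,-0.5,40,0,0,0.087,1],[-1,-0.5,85,0,0,0.087,1],[-1,-0.5,125,0,0,0.087,1],[-1,-0.5,156,0,0,0.087,1],[-1,-0.5,156,0,0,0.087,1],[-1,-0.5,156,0,0,0.087,1],[-1,-0.5,156,0,0,0.087,-1],[-1,-0.5,156,0,0,0.087,-1],[-1,-0.5,156,0,0,0.087,-1],[-1,-0.5,156,0,0,0.087,-1],[-1,-0.5,156,0,0,0.087,-1],[-1,-0.5,156,0,0,0.087,-1]]]}'
python3 -m handwheel '{"rows":[[[0,0,0,0,0,0,-1],[0,0,0,0,0,0,-1],[0,0,0,0,0,0,-1]]]}'
```

```text
time: 2.6
tcp_pos: [479.2, 286.3, 37.3]
orientation: [0.001, 0.285, 0.959, 0.001]
contact_force: [-1.8, -0.3, 6.4]
gripper_width: 0.489
gripper_force: 59.7
time: 2.9
tcp_pos: [479.1, 286.3, 37.3]
orientation: [0.001, 0.285, 0.959, 0.001]
contact_force: [-1.3, -1.2, 7.2]
gripper_width: 0.488
gripper_force: 59.7
```

The width (41.5 mm, not 45) and the 7 N upward force suggest the pads sit above the equator. I'll regrip lower.

```bash
python3 -m handwheel '{"rows":[[[0,0,0,0,0,0,0.6],[0,0,0,0,0,0,0.6],[0,0,0,0,0,0,0.6],[0,0,7,0,0,0,0.6],[0,0,7,0,0,0,0.6],[0,0,7,0,0,0,-1],[0,0,7,0,0,0,-1],[0,0,7,0,0,0,-1],[0,0,7,0,0,0,-1],[0,0,7,0,0,0,-1],[0,0,7,0,0,0,-1],[0,0,7,0,0,0,-1]]]}'
python3 - <<'E'
from h import *
d=cam('side','side2.png');p=proj(d,[477,286,57]).astype(int);print(p)
w=cam('wrist','w2.png')
a=cv2.resize(d['pixels'][p[1]-40:p[1]+40,p[0]-50:p[0]+50],None,fx=5,fy=5,interpolation=cv2.INTER_CUBIC)
cv2.imwrite('pics/crop3.png',np.hstack([a,cv2.resize(w['pixels'][150:400,180:460],(288,257))[:, :] if 0 else cv2.resize(w['pixels'][120:400,200:410],(300,400))]))
E
```

```text
time: 4.1
tcp_pos: [477.8, 285.8, 28.4]
orientation: [0.0, 0.284, 0.959, 0.0]
contact_force: [0.1, -0.5, 0.7]
gripper_width: 0.49
gripper_force: 60.6
[281 285]
```

View pics/crop3.png

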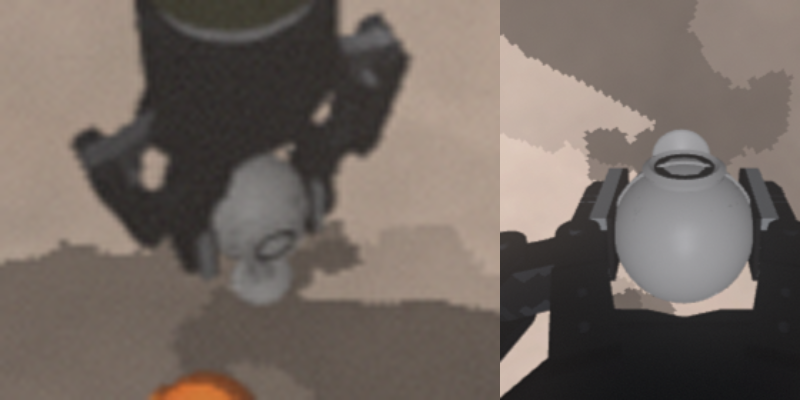

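Now the force is near zero and the pads sit on the ball's middle, with the window facing the camera side at crop (684,165). Working out the transit.

Run:
```python
from h import *
S=np.load('pics/scene0.npz');D=np.load('pics/side0.npz')
for n,u in [('pan L',(338,160)),('pan near',(375,172)),('urnbox corner',(345,125)),('redbox',(278,138)),('smallbox',(345,195)),('bell',(425,186))]: print(n,onz(S,u,0)[:2].round())
print('ringtop',two(S,(367,242),D,(352.5,157)))
s=readout.get_state();M=R.from_quat(s['orientation'],scalar_first=True).as_matrix();print(M.round(3))
t=np.array([625,-180,170])-s['tcp_pos'];print('tool shift',M.T@t)
```

```text
pan L [772. 184.]
pan near [814.  63.]
urnbox corner [949. 348.]
redbox [704. 422.]
smallbox [667.  34.]
bell [874. -78.]
ringtop (array([ 532.20344378, -179.82374009,   61.08359389]), np.float64(5.37833244262711))
[[-0.838  0.545  0.   ]
 [ 0.545  0.838  0.   ]
 [-0.     0.    -1.   ]]
tool shift [-377.39158413 -310.19544336 -141.68387423]
```

```bash
python3 -m handwheel '{"rows":[[[0,0,-15,0,0,0,-1],[0,0,-45,0,0,0,-1],[0,0,-80,0,0,0,-1],[0,0,-115,0,0,0,-1],[0,0,-142,0,0,0,-1],[-20,-16,-142,0,0,-0.03,-1],[-50,-41,-142,0,0,-0.08,-1],[-80,-66,-142,0,0,-0.13,-1],[-110,-90,-142,0,0,-0.18,-1],[-140,-115,-142,0,0,-0.23,-1],[-170,-140,-142,0,0,-0.28,-1],[-200,-164,-142,0,0,-0.33,-1]]]}'
python3 - <<'E'
from h import *
s=readout.get_state();M=R.from_quat(s['orientation'],scalar_first=True).as_matrix();print(M.round(3))
t=np.array([625,-180,170])-s['tcp_pos'];print('tool shift',M.T@t)
E
```

```text
time: 5.4
tcp_pos: [556.0, 37.7, 170.0]
orientation: [-0.0, 0.122, 0.993, 0.0]
contact_force: [0.8, -0.2, -0.0]
gripper_width: 0.496
gripper_force: 60.9
[[-0.97   0.242 -0.   ]
 [ 0.242  0.97   0.   ]
 [ 0.     0.    -1.   ]]
tool shift [-1.19716395e+02 -1.94448928e+02 -3.01135736e-02]
```

```bash
python3 -m handwheel '{"rows":[[[-15,-24,0,0,0,-0.03,-1],[-33,-54,0,0,0,-0.07,-1],[-52,-84,0,0,0,-0.11,-1],[-70,-114,0,0,0,-0.15,-1],[-88,-144,0,0,0,-0.19,-1],[-105,-171,0,0,0,-0.22,-1],[-116,-189,0,0,0,-0.24,-1],[-120,-195,0,0,0,-0.246,-1],[-120,-195,0,0,0,-0.246,-1],[-120,-195,0,0,0,-0.246,-1],[-120,-195,0,0,0,-0.246,-1]]]}'
python3 - <<'E'
from h import *
d=cam('wrist','wrist4.png');np.savez('pics/wrist4.npz',**d)
print(proj(d,[532,-180,53]))
E
```

```text
time: 6.5
tcp_pos: [624.4, -177.7, 170.3]
orientation: [-0.0, -0.0, 1.0, 0.0]
contact_force: [0.1, -0.0, -0.6]
gripper_width: 0.491
gripper_force: 61.0
[325.81782088  86.90355488]
```

View pics/wrist4.png

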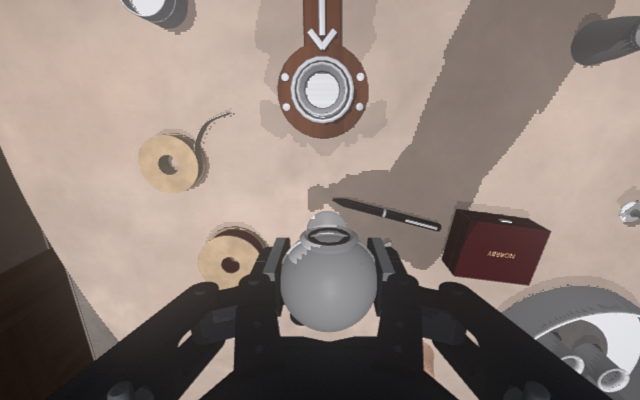

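Cradle is at (322,90), tongue straight up the picture. The held ball is at (329,288) with its window at (329,236). Fitting now.

Run:
```python
from h import *
from scipy.optimize import least_squares
d=np.load('pics/wrist4.npz');im=d['pixels'];hsv=cv2.cvtColor(im,cv2.COLOR_BGR2HSV)
b=((hsv[...,1]>110)&(hsv[...,2]<170)).astype(np.uint8);b[:,:260]=0;b[:,385:]=0;b[150:]=0
n,l,st,c=cv2.connectedComponentsWithStats(b);m=l==1+np.argmax(st[1:,4])
cn=max(cv2.findContours(m.astype(np.uint8),cv2.RETR_EXTERNAL,cv2.CHAIN_APPROX_NONE)[0],key=len)[:,0]
P=np.array([onz(d,p,10)[:2] for p in cn])
r=least_squares(lambda c:np.hypot(*(P-c[:2]).T)-c[2],[530,-180,46],loss='cauchy',f_scale=.7).x
print('disc',r)
rows=[];
for y in range(2,34):
    xs=np.where(m[y])[0]; rows.append((xs.min()-.5,xs.max()+.5,y))
L=np.array([onz(d,(a,y),10)[:2] for a,_,y in rows]);Q=np.array([onz(d,(c,y),10)[:2] for _,c,y in rows])
for e in (L,Q,(L+Q)/2):
    p=np.polyfit(e[:,0],e[:,1],1);print('edge slope: -x yaw toward +y deg',-np.degrees(np.arctan(p[0])),'y at axis',np.polyval(p,r[0]))
print('tongue w',np.hypot(*(L-Q).T).mean())
# arrow bright
w=((im.min(2)>150)&(hsv[...,1]<50)).astype(np.uint8);w2=w.copy();w2[50:]=0;w2[:,:300]=0;w2[:,345:]=0
n,l,st,c=cv2.connectedComponentsWithStats(w2);k=1+np.argmax(st[1:,4]);print('arrow',st[k],c[k])
ys,xs=np.where(l==k);A=np.array([onz(d,(xs[ys==y].mean(),y),18)[:2] for y in np.unique(ys)]);p=np.polyfit(A[:,0],A[:,1],1);print('arrow yaw',-np.degrees(np.arctan(p[0])),A[[0,-1]],np.polyval(p,r[0]))
# seat
w3=(im.min(2)>190).astype(np.uint8);w3[:65]=0;w3[115:]=0;w3[:,:295]=0;w3[:,350:]=0
n,l,st,c=cv2.connectedComponentsWithStats(w3)
for k in range(1,n):
    if st[k,4]>100:
        e=max(cv2.findContours((l==k).astype(np.uint8),cv2.RETR_EXTERNAL,cv2.CHAIN_APPROX_NONE)[0],key=len);E=cv2.fitEllipse(e);print(E,onz(d,E[0],41),st[k])
s=readout.get_state();M=R.from_quat(s['orientation'],scalar_first=True).as_matrix()
for a in (-5,0,5):
    t=np.radians(a);print('win pred',a,proj(d,s['tcp_pos']+M@[24*np.cos(t),24*np.sin(t),-28.4]))
print('ball',proj(d,s['tcp_pos']+M@[0,0,-28.4]))
cv2.imwrite('pics/crop5.png',np.hstack([cv2.resize(im[215:340,270:390],None,fx=4,fy=4,interpolation=cv2.INTER_CUBIC),cv2.resize(im[0:125,265:385],None,fx=4,fy=4,interpolation=cv2.INTER_CUBIC)])[:, :800] if 0 else cv2.resize(im[215:340,270:390],None,fx=4.8,fy=4.8,interpolation=cv2.INTER_CUBIC))
```

```text
disc [ 9624.97723459 52844.16031785 53825.7596962 ]Traceback (most recent call last):
  File "<stdin>", line 12, in <module>
    return umr_minimum(a, axis, None, out, keepdims, initial, where)
ValueError: zero-size array to reduction operation minimum which has no identity
```

```bash
cat > fit.py <<'E'
from h import *
from scipy.optimize import least_squares
d=np.load('pics/wrist4.npz');im=d['pixels'];hsv=cv2.cvtColor(im,cv2.COLOR_BGR2HSV)
for u in [(305,20),(335,20),(290,110),(320,130),(270,150),(275,20),(322,15),(322,90)]: print(u,im[u[1],u[0]],hsv[u[1],u[0]])
b=((hsv[...,1]>125)).astype(np.uint8);b[:,:260]=0;b[:,385:]=0;b[150:]=0
b=cv2.morphologyEx(b,cv2.MORPH_CLOSE,np.ones((3,3)))
n,l,st,c=cv2.connectedComponentsWithStats(b);print(st[1:][st[1:,4]>50]);m=l==1+np.argmax(st[1:,4])
cn=np.vstack([k[:,0] for k in cv2.findContours(m.astype(np.uint8),cv2.RETR_EXTERNAL,cv2.CHAIN_APPROX_NONE)[0]])
P=np.array([onz(d,p,10)[:2] for p in cn]);P=P[np.hypot(*(P-[530,-180]).T)<52]
r=least_squares(lambda c:np.hypot(*(P-c[:2]).T)-c[2],[530,-180,46],loss='cauchy',f_scale=.7).x
print('disc',r)
rows=[]
for y in range(2,34):
    xs=np.where(b[y,295:350])[0]+295
    if len(xs): rows.append((xs.min()-.5,xs.max()+.5,y))
L=np.array([onz(d,(a,y),10)[:2] for a,_,y in rows]);Q=np.array([onz(d,(c,y),10)[:2] for _,c,y in rows])
for e in (L,Q,(L+Q)/2):
    p=np.polyfit(e[:,0],e[:,1],1);print('yaw toward +y deg',-np.degrees(np.arctan(p[0])),'y at axis',np.polyval(p,r[0]))
print('tongue w',np.hypot(*(L-Q).T).mean())
w2=((im.min(2)>130)&(hsv[...,1]<50)).astype(np.uint8);w2[50:]=0;w2[:,:306]=0;w2[:,338:]=0
n,l,st,c=cv2.connectedComponentsWithStats(w2);k=1+np.argmax(st[1:,4]);print('arrow',st[k],c[k])
ys,xs=np.where(l==k);A=np.array([onz(d,((xs[ys==y].min()+xs[ys==y].max())/2,y),18)[:2] for y in np.unique(ys)]);p=np.polyfit(A[:,0],A[:,1],1);print('arrow yaw',-np.degrees(np.arctan(p[0])),A[[0,-1]],np.polyval(p,r[0]))
w3=(im.min(2)>190).astype(np.uint8);w3[:65]=0;w3[115:]=0;w3[:,:295]=0;w3[:,350:]=0
n,l,st,c=cv2.connectedComponentsWithStats(w3)
for k in range(1,n):
    if st[k,4]>100:
        e=max(cv2.findContours((l==k).astype(np.uint8),cv2.RETR_EXTERNAL,cv2.CHAIN_APPROX_NONE)[0],key=len);E=cv2.fitEllipse(e);print(E,onz(d,E[0],41),st[k])
s=readout.get_state();M=R.from_quat(s['orientation'],scalar_first=True).as_matrix()
for a in (-5,0,5):
    t=np.radians(a);print('win pred',a,proj(d,s['tcp_pos']+M@[24*np.cos(t),24*np.sin(t),-28.4]))
print('ball',proj(d,s['tcp_pos']+M@[0,0,-28.4]),s['tcp_pos'])
z=lambda a:cv2.resize(a,None,fx=4,fy=4,interpolation=cv2.INTER_CUBIC)
cv2.imwrite('pics/crop5.png',np.hstack([z(im[215:340,280:380]),z(im[10:135,272:372])]))
E
python3 fit.py
```

```text
(305, 20) [ 63  78 113] [  9 113 113]
(335, 20) [ 62  75 108] [  8 109 108]
(290, 110) [ 70  85 121] [  9 107 121]
(320, 130) [ 68  82 113] [  9 102 113]
(270, 150) [175 186 206] [ 11  38 206]
(275, 20) [152 162 180] [ 11  40 180]
(322, 15) [215 208 207] [116   9 215]
(322, 90) [226 221 221] [120   6 226]
[]Traceback (most recent call last):
  File "fit.py", line 7, in <module>
    n,l,st,c=cv2.connectedComponentsWithStats(b);print(st[1:][st[1:,4]>50]);m=l==1+np.argmax(st[1:,4])
                                                                                   ~~~~~~~~~^^^^^^^^^^
    return _wrapfunc(a, 'argmax', axis=axis, out=out, **kwds)
    return bound(*args, **kwds)
ValueError: attempt to get argmax of an empty sequence
```

```bash
sed -i 's/>125/>75/' fit.py; python3 fit.py | tail -n +9
```

```text
[[ 278    0   90  138 3905]]
disc [ 533.70998732 -183.68611184   44.47091527]
yaw toward +y deg -0.5715341080798034 y at axis -200.51803296356186
yaw toward +y deg -0.735722453793386 y at axis -165.67784694094775
yaw toward +y deg -0.6536288986722509 y at axis -183.0979395237555
tongue w 34.65440920342225
arrow [307  29  30  21 267] [321.70786517  38.24719101]
arrow yaw -0.9347816891379386 [[ 480.15149594 -184.10265998]
 [ 496.67206122 -183.7535016 ]] -183.20035550562585
((322.1419372558594, 90.0452880859375), (31.547870635986328, 33.557334899902344), 177.52252197265625) [ 533.86366522 -183.39262604   41.        ] [306  74  33  34 877]
win pred -5 [323.81845705 232.19456806]
win pred 0 [328.61525009 232.00054836]
win pred 5 [333.41221946 232.19054997]
ball [328.62624512 279.70956399] [ 624.47507852 -177.76227918  170.44871731]
```

View pics/crop5.png

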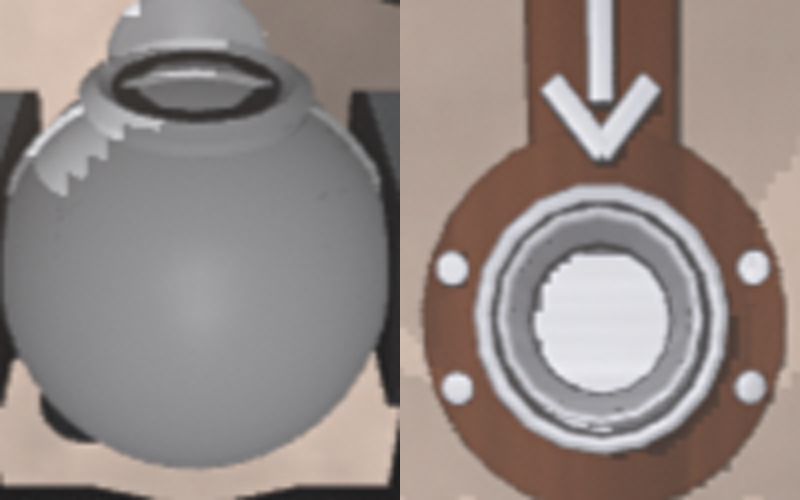

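Cradle axis is at (533.8,−183.4), tongue yaw −0.75°. The window is centred in the tool to within 0.3°. Moving above the ring.

```bash
python3 -m handwheel '{"rows":[[[25,-1.5,0,0,0,-0.013,-1],[55,-3,20,0,0,-0.013,-1],[80,-5,45,0,0,-0.013,-1],[91,-5.7,65,0,0,-0.013,-1],[91,-5.7,77,0,0,-0.013,-1],[91,-5.7,77,0,0,-0.013,-1],[91,-5.7,77,0,0,-0.013,-1],[91,-5.7,77,0,0,-0.013,-1]]]}'
python3 - <<'E'
from h import *
s=readout.get_state();print(s['tcp_pos'],s['orientation'],s['contact_force'])
d=cam('wrist','w6.png');S=cam('scene','s6.png');D=cam('side','d6.png')
for n,q in (('w',d),('s',S),('d',D)): np.savez('pics/6%s.npz'%n,**q)
# sphere limb check: fit pale circle seen by wrist, compare to predicted sphere limb
M=R.from_quat(s['orientation'],scalar_first=True).as_matrix()
def limb(d,C,r=22.5):
    c,_=ray(d,(0,0));v=C-c;D_=np.linalg.norm(v);v/=D_
    a=np.cross(v,[0,1,0]);a/=np.linalg.norm(a);b=np.cross(v,a);o=c+v*(D_-r*r/D_);rr=r*np.sqrt(1-(r/D_)**2)
    return np.array([proj(d,o+rr*(np.cos(t)*a+np.sin(t)*b)) for t in np.linspace(0,6.28,90)])
for o in (-2,0,2):
    C=s['tcp_pos']+M@[o,0,-28.4]
    for n,q in (('wrist',d),('scene',S),('side',D)):
        l=limb(q,C);print(o,n,'x',l[:,0].min().round(1),l[:,0].max().round(1),'y',l[:,1].min().round(1),l[:,1].max().round(1))
g=d['pixels'];print(g[320:345,329].tolist())
E
```

```text
time: 7.35
tcp_pos: [535.5, -185.1, 94.5]
orientation: [0.001, -0.006, 1.0, -0.001]
contact_force: [-0.3, -0.0, -0.9]
gripper_width: 0.49
gripper_force: 61.0
[ 535.485991   -185.11535477   94.50979399] [ 1.23035855e-03 -6.46322348e-03  9.99978202e-01 -5.55350706e-04] [-0.34251817 -0.04087067 -0.86035191]
-2 wrist x 279.5 378.0 y 234.2 337.3
-2 scene x 361.1 383.0 y 210.9 232.7
-2 side x 344.6 360.9 y 128.7 145.1
0 wrist x 279.3 378.2 y 230.4 333.6
0 scene x 360.4 382.3 y 211.3 233.1
0 side x 345.3 361.6 y 128.9 145.3
2 wrist x 279.0 378.4 y 226.4 329.8
2 scene x 359.7 381.6 y 211.7 233.5
2 side x 345.9 362.2 y 129.1 145.5
[[138, 136, 137], [137, 135, 137], [136, 134, 135], [136, 133, 134], [136, 134, 134], [134, 132, 132], [133, 131, 131], [131, 129, 130], [129, 126, 127], [127, 124, 125], [123, 121, 122], [126, 125, 127], [150, 158, 172], [170, 185, 206], [172, 186, 208], [172, 185, 207], [173, 186, 208], [172, 185, 207], [173, 186, 207], [174, 187, 209], [167, 179, 200], [101, 107, 117], [41, 40, 43], [33, 32, 32], [34, 33, 35]]
```

```bash
python3 -m handwheel '{"rows":[[[0,0,0,0,0,0,-1],[0,0,0,0,0,0,-1]]]}' | head -3
python3 - <<'E'
from h import *
p=[]
for i in range(6):
    s=readout.get_state();p.append(np.r_[s['tcp_pos'],s['contact_force'],s['orientation']]);read_camera('side')
print(np.array(p).round(2))
E
```

```text
time: 7.7
tcp_pos: [534.0, -184.9, 93.5]
orientation: [0.0, -0.006, 1.0, -0.0]
[[ 5.3396e+02 -1.8485e+02  9.3480e+01  7.0000e-02  7.4000e-01 -7.8000e-01
   0.0000e+00 -1.0000e-02  1.0000e+00 -0.0000e+00]
 [ 5.3383e+02 -1.8482e+02  9.3390e+01 -4.4000e-01  4.3000e-01 -4.0000e-01
   0.0000e+00 -1.0000e-02  1.0000e+00  0.0000e+00]
 [ 5.3375e+02 -1.8479e+02  9.3340e+01  2.3000e-01  1.0100e+00 -1.3900e+00
   0.0000e+00 -1.0000e-02  1.0000e+00  0.0000e+00]
 [ 5.3372e+02 -1.8479e+02  9.3290e+01 -3.3000e-01  4.7000e-01 -1.0100e+00
   0.0000e+00 -1.0000e-02  1.0000e+00  0.0000e+00]
 [ 5.3371e+02 -1.8478e+02  9.3270e+01  9.1000e-01 -1.9000e-01 -1.4000e+00
   0.0000e+00 -1.0000e-02  1.0000e+00  0.0000e+00]
 [ 5.3368e+02 -1.8478e+02  9.3260e+01 -6.2000e-01  5.9000e-01 -1.5400e+00
  -0.0000e+00 -1.0000e-02  1.0000e+00  0.0000e+00]]
```

Run:
```python
from h import *
d=cam('wrist','w7.png');im=d['pixels'];hsv=cv2.cvtColor(im,cv2.COLOR_BGR2HSV)
b=(hsv[...,1]>75)&(hsv[...,2]<150)
u=proj(d,[533.8-88,-183.4,10]);v=proj(d,[533.8-50,-183.4,10]);print(u,v)
C=[]
for y in range(int(u[1])+3,int(v[1])):
    x=int(u[0]);xs=np.where(b[y,x-60:x+60])[0]+x-60
    if len(xs)>3:
        l,r=onz(d,(xs.min()-.5,y),10),onz(d,(xs.max()+.5,y),10);C.append(np.r_[(l+r)[:2]/2,r[1]-l[1]])
C=np.array(C);print(C[::6].round(1));p=np.polyfit(C[:,0],C[:,1],1);print('yaw',-np.degrees(np.arctan(p[0])),'y at axis',np.polyval(p,533.8))
# window: dark ring px within the ball region
g=im.max(2);s=readout.get_state();M=R.from_quat(s['orientation'],scalar_first=True).as_matrix()
print('tool yaw',np.degrees(np.arctan2(M[1,0],-M[0,0])), 'tilt',M[:,2])
w=proj(d,s['tcp_pos']+M@[24,0,-28.4]);print(w)
x,y=w.astype(int)
dk=((g[y-14:y+22,x-30:x+31]<75)).astype(np.uint8);n,l,st,c=cv2.connectedComponentsWithStats(dk);print(st[1:][st[1:,4]>15]+[x-30,y-14,0,0,0],c[1:][st[1:,4]>15]+[x-30,y-14])
a=im[y-40:y+130,x-70:x+71]
cv2.imwrite('pics/crop7.png',cv2.resize(im[60:345,230:430],None,fx=2,fy=2))
```

```text
[331.86152887  90.22459766] [331.1118202  141.91375886]
[[ 447.7 -184.    35. ]
 [ 452.  -184.3   34.5]
 [ 456.3 -184.3   34.7]
 [ 460.6 -184.2   34.9]
 [ 465.  -183.8   34.4]
 [ 469.4 -183.7   34.6]
 [ 473.9 -184.    34. ]
 [ 478.5 -184.    34.2]]
yaw -0.6215350369963227 y at axis -183.25537005304457
tool yaw -0.6965412780062457 tilt [ 1.07389657e-06  8.85023209e-05 -9.99999996e-01]
[328.72935869 231.76245218]
[[308 228  42  17 269]] [[329.34572491 236.43866171]]
```

```bash
python3 -m handwheel '{"rows":[[[-1.1,1.4,0,0,0,0,-1],[-1.1,1.4,0,0,0,0,-1],[-1.1,1.4,4,0,0,0,-1],[-1.1,1.4,8,0,0,0,-1],[-1.1,1.4,12,0,0,0,-1],[-1.1,1.4,16,0,0,0,-1],[-1.1,1.4,19,0,0,0,-1],[-1.1,1.4,22,0,0,0,-1],[-1.1,1.4,22,0,0,0,-1],[-1.1,1.4,22,0,0,0,-1],[-1.1,1.4,22,0,0,0,-1],[-1.1,1.4,22,0,0,0,-1]]]}'
```

```text
time: 9.25
tcp_pos: [535.0, -183.4, 71.5]
orientation: [0.0, -0.006, 1.0, -0.0]
contact_force: [0.4, 1.1, -1.3]
gripper_width: 0.493
gripper_force: 61.0
```

```bash
python3 -m handwheel '{"rows":[[[0,0,2,0,0,0,-1],[0,0,4,0,0,0,-1],[0,0,6,0,0,0,-1],[0,0,8,0,0,0,-1],[0,0,10,0,0,0,-1],[0,0,10,0,0,0,-1],[0,0,10,0,0,0,-1],[0,0,10,0,0,0,-1],[0,0,10,0,0,0,-1]]]}'
python3 -m handwheel '{"rows":[[[0,0,2,0,0,0,-1],[0,0,4,0,0,0,-1],[0,0,6,0,0,0,-1],[0,0,8,0,0,0,-1],[0,0,9,0,0,0,-1],[0,0,10,0,0,0,-1],[0,0,10,0,0,0,-1],[0,0,10,0,0,0,-1],[0,0,10,0,0,0,-1]]]}'
```

```text
time: 10.15
tcp_pos: [535.4, -183.6, 62.0]
orientation: [0.001, -0.006, 1.0, -0.0]
contact_force: [0.0, -0.2, 6.2]
gripper_width: 0.496
gripper_force: 61.4
time: 11.05
tcp_pos: [536.3, -183.7, 54.1]
orientation: [0.002, -0.006, 1.0, -0.001]
contact_force: [-2.9, 2.5, 18.8]
gripper_width: 0.487
gripper_force: 62.2
```

```bash
python3 -m handwheel '{"rows":[[[0.5,0,1,0,0,0,-1],[1,0,2,0,0,0,-1],[1,0,2,0,0,0,-1],[1,0,2,0,0,0,-1],[1,0,2,0,0,0,-1]]]}'
python3 - <<'E'
from h import *
S=cam('scene');D=cam('side');W=cam('wrist')
def c(d,p,w,h,k):
    x,y=proj(d,p).astype(int);return cv2.resize(d['pixels'][y-h:y+h,x-w:x+w],None,fx=k,fy=k,interpolation=cv2.INTER_CUBIC)
a=np.hstack([c(S,[525,-183,45],38,33,5),c(D,[525,-183,45],38,33,5)])
w=cv2.resize(W['pixels'][90:345,150:510],(360,255));pad=np.zeros((255,a.shape[1],3),np.uint8);pad[:,:360]=w;
cv2.imwrite('pics/fin.png',np.vstack([a,pad]));print(a.shape)
E
```

```text
time: 11.55
tcp_pos: [536.6, -183.8, 53.9]
orientation: [0.004, -0.006, 1.0, -0.001]
contact_force: [-3.8, 4.1, 28.5]
gripper_width: 0.494
gripper_force: 62.8
(330, 760, 3)
```

View pics/fin.png

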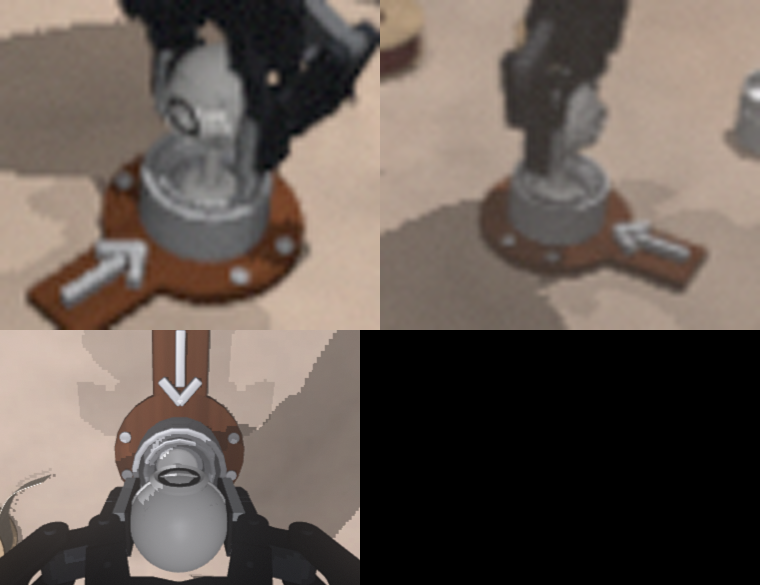

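The ring is flush with the sleeve: 28 N with no further travel, so it is on the stop. The window ring at (180,477) lines up with the arrow head at (180,400). Handing in.

```bash
python3 -c "
from cell import readout,robot
s=readout.get_state();print(s['tcp_pos'],s['contact_force'],s['time']);print(robot.job_done())"
```

```text
[ 536.56615262 -183.79824915   53.90993625] [-4.18826     4.49093402 28.11477484] 11.7
the job is handed in; nothing more can be done
None
```

The job is handed in at 11.7 s, with no verdict returned: the large infuser stands in the ring, window over the arrow (yaw within about 1°), still gripped and pressed to the stop at about 28 N with the ring flush and about 0.5° of tilt; the arm went nowhere near the bystanders, though I took no closing picture of the small infuser or the shaker.

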